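# Lock a vial block on the shaker with its cam-clamp key

## Robot

A 6-joint arm with a two-finger parallel gripper is mounted at the origin on a cart in front of the work surface, level with it; the furniture and walls round the work are solid. World frame = base frame: x ahead of the robot, y to its left, z up, the work surface at z = 0. Lengths are in m, angles in rad, forces in N, time in s.
With the tool pointing down it reaches from about 0.4 to 0.825 m from the base axis. Payload 7 kg.
Tool frame: the origin (TCP) lies on the centre line of the jaws, within the pads' length; the fingertips stand 14 mm ahead of it and the grasp point (between the pads) lies 5 mm behind it; z points along the fingers, y is the line along which they close (so a half turn about z gives the same grasp; the last joint's range is limited). The gripper opens to 88 mm and grips with 3 to 60 N. Pads are 19 mm wide; open, the fingers measure 130 mm over their backs; the gripper's body (78 mm by 193 mm) begins 47 mm behind the grasp point.
Start: joints at [1.437, 0.359, 0.012, 0, -1.224, -0.288], TCP at [0.276, 0.616, 0.241] pointing down, gripper open.
Joint ranges: [-3.07, 3.07], [-1.43, 2.12], [-1.02, 1.25], [-3.03, 1.67], [-3.05, -0], [-3.03, 3.03]. Speed limits (rad/s): [2.39, 2.39, 3.01, 3.14, 3.14, 3.14].

## Interface

Orientations are given as a 3x3 rotation matrix whose columns are the frame's x, y, z axes.
In Python, from workcell import observe, grab_frame, get_calibration, finish_job gives the robot as it stands.
- The arm moves only by the tool jog_arm, never from a script. Its argument "steps" is a list of rows, each an object with "delta_pos": the shift along the tool's x, y, z in m, a list of three; "delta_rot": the turn, a rotation vector about the tool's x, y, z in degrees, a list of three. In form: [{"delta_pos": [dx, dy, dz], "delta_rot": [ax, ay, az]}, ...]. A call has 1 to 5 rows; each row is the pose to reach, as a shift and turn from the pose commanded when the call began, along the tool's axes at that moment; what a row does not reach only later rows make up. A row lasts 1/12 s, in which the tool goes at most 41.7 mm and 7.16 degrees, less where a joint would pass 70% of its speed; a pose out of reach is approached as far as the arm can. A call with a gripper value outside its range is refused whole. "hand" is the finger opening in m, from 0 to 0.0876, set as the call begins (left out, the last holds). The fingers move at their own pace and stop on an object; "newtons" is the grip in N (left out, the last holds). Time passes only in rows, so rows that repeat a pose let the fingers close. It gives the time, the measured TCP pose, the force, the opening and the grip force at its end, in the units of the state.
- observe(): the state, without advancing time (a new reading comes with each control period).
- grab_frame(name): name is "scene" or "top" or "wrist"; returns the picture (400x640x3 uint8, blue, green, red); there is no depth.
- get_calibration(name): a dict with "vertical_fov" (degrees; the focal length in pixels is half the picture's height over the tangent of half this angle, whatever the lens; pixels are square), "cx", "cy" (the principal point, pixels), "rvec" (rotation vector, rad) and "tvec" (3), from world to camera coordinates, as OpenCV has them; the wrist camera has in their place "T_tool_cam" (4x4, takes a point from camera to tool coordinates, whose origin is the TCP and whose axes are the flange's). Camera axes: x right, y down, z forward; pixel columns grow to the right and rows downward; lengths in m; the calibration is good to about 2 mm. The wrist camera is an equidistant fisheye: a pixel r from the principal point sees the ray r / f radians off the axis. A picture is of the moment at which its call begins: read the wrist's pose just before it. get_calibration takes no time and is no camera call.
- finish_job(): hands the job in; it is judged then, once.
The state is a dict: "time_s": time; "joint_pos": joint angles; "qd": joint speeds; "effort": joint torques, N m; "ee_pos": TCP position; "orientation": TCP orientation; "contact_force": force on the tool from outside, world axes, zero at the start; "ft_torque": the same for the moment, N m; "finger_gap": finger opening in m; "grip_force": force on a finger pad.
Only numpy, scipy, OpenCV 4.12 (cv2) and the standard library are available. Lean on these libraries where they do the work, as an engineer would, in place of code of your own. Each camera call takes 0.05 s, during which the arm holds its last target. There are 200 camera calls.

## Task

Take the red-headed clamp key from its grey stand, push it fully home into the slot of the brass cam cylinder on the shaker, and turn it clockwise until the jaw has closed the gap and clamps the vial block against the fence. Turn just far enough that the orange sprung pad is pushed back about half of its 7 mm travel, never right to its stop; leave the key standing in the cylinder, let go, and do not disturb the beaker, timer or tape.

Things in the scene. Friction and masses are not known exactly. Their poses are not given: they have to be found in the camera images.
- key_grip (a point): Centre of the red head of the loose clamp key (about 60 g): a flat plate 32 mm wide (key x) x 10 thick (key y) x 28 tall (key z, up); grip it across the 10 mm. Below the head: stem 10 mm in diameter and 10 mm long, stop shoulder 22 x 11 x 4 mm, then the blade (see key_tip). The same after a half turn about z. Starts upright, the blade 16 mm deep in the stand
- key_tip (a point): Centre of the lower end of the key's steel blade, 48 mm below key_grip; axes of the key. Blade 16 mm (x) x 6 mm (y) x 20 mm long, its last 5 mm narrowing to 13 x 4 mm. Fully home, the shoulder rests on the cylinder's top and this point is 20 mm below cam_slot
- key_stand: Grey plastic key stand, fixed: block 60 (x) x 50 (y) x 24 mm tall on a rubber foot 80 x 70 x 4 mm; origin at the centre of the underside. Slot 18 (x) x 8 (y) mm, 16 mm deep in its top. A tall instrument stands to its right and behind (y below about -0.37, x above 0.5): keep the arm clear of it
- cam_slot (a point): Centre of the slot's mouth in the flat top of the brass and dark steel cam cylinder (38 mm diameter, 28 mm tall), on its axis, 78 mm above the bench; z up, x along the slot, turning with the cylinder. Slot 18 (x) x 8 (y) mm, 1.5 mm chamfer, 28 mm deep. Either half turn of the key fits; a red dash marks one end of the slot
- cam (a joint): Cam cylinder angle in rad, 0 = open, grows clockwise seen from above, to 2.2; starts anywhere from 0 to 0.25. Stiff: friction 0.17 N m holds it wherever it is left. The key has about 0.1 rad of play in the slot. Each rad moves the jaw 14 mm towards the fence
- pad (a joint): How far (m) the orange sprung pad of the jaw is pushed back into it: 0 = free, 0.007 = against its stop; spring 1.5 N/mm. It stays 0 until the jaw has slid the vial block against the fence, which happens at a cam angle of 1.0 - fence / 0.014 rad (0.71 to 1.0); from there it grows 14 mm per rad
- fence (a joint): How far (m) the aluminium fence bar, which is screwed tight, has been set in towards the jaw, 0 to 0.004
- pad_face (a point): Centre of the front face of the orange pad (70 mm wide, 12 mm tall), 9.5 mm above the platform; x points to the fence (the clamping direction)
- vial_block: Aluminium vial block with small vials in it, loose, 48 (x, clamped across) x 112 (y) mm, block 18 mm tall, 38 mm over the vials; origin at the centre of its underside. It lies on the shaker's platform between pad and fence with a gap on both sides
- shaker: White bench shaker, fixed, 190 (x) x 150 (y) x 50 mm tall, aluminium platform on top; origin at the centre of its underside; local x is the clamping direction, with the cam cylinder at x = -62 mm and the fence's face at x = +48 mm less the fence setting
- beaker: Clear plastic beaker 46 mm diameter, 60 mm tall, a loose bystander; origin at the centre of the underside
- timer: White timer 31 x 64 x 58 mm tall, a loose bystander; origin at the centre of the underside
- tape: Roll of black tape 64 x 62 x 19 mm lying flat, a loose bystander; origin at the centre of the underside

How it is judged:
On the way, in this order (a step that is already met when the one before it is completed fails the run):
1. the key stands fully home in the cam cylinder's slot while the pad is still free (z of key_tip in the frame of cam_slot below -0.017 m and horizontal distance between key_tip and cam_slot below 0.003 m and angle between key_tip's own z axis and vertical below 0.12 rad and angle between the x axis of key_tip and the x axis of cam_slot, either way round below 0.3 rad and value of joint pad below 0.0008 m), for 0.2 s.
2. turned with the key home, the jaw has taken up the gap and pushes the pad back by more than 1.2 mm (z of key_tip in the frame of cam_slot below -0.017 m and horizontal distance between key_tip and cam_slot below 0.003 m and angle between key_tip's own z axis and vertical below 0.12 rad and angle between the x axis of key_tip and the x axis of cam_slot, either way round below 0.3 rad and value of joint pad above 0.0012 m), for 0.1 s.
At the end, for the whole second after the job is handed in: The key stands upright in the slot with its tip at least 17 mm deep, within 3 mm of the axis; the pad is pushed back 1.2 to 5.8 mm, pressing the vial block flat against the fence (over 1 N on both sides); key and block are at rest and released (all of step 2 and value of joint pad below 0.0058 m and contact force between each of pad, fence and vial_block above 1 N and angle between vial_block's own z axis and vertical below 0.08 rad and linear speed of vial_block below 0.01 m/s and linear speed of key below 0.02 m/s); the robot touches nothing.
It fails at once if the cam is overrun: the pad is driven back more than 6.4 mm, to its stop (value of joint pad above 0.0064 m).
It fails at once if the beaker is pushed more than 30 mm or tipped over (distance of beaker from where it was at the start of the episode above 0.03 m or angle between beaker's own z axis and vertical above 0.5 rad).
It fails at once if the timer is pushed more than 30 mm or tipped over (distance of timer from where it was at the start of the episode above 0.03 m or angle between timer's own z axis and vertical above 0.5 rad).
It fails at once if the tape is pushed more than 30 mm or tipped over (distance of tape from where it was at the start of the episode above 0.03 m or angle between tape's own z axis and vertical above 0.5 rad).
It also fails if it takes over 45 s, if anything falls off the work surface, if the arm or the gripper's body presses on something with over 40 N, if the wrist force passes 120 N, or if a joint passes its speed limit or range.

## Working session

There is one attempt and no reset: what is moved stays moved. The work goes in short steps, Python scripts to look and compute and a tool call to move; the robot and the scene stay as the last step left them, time stands still between calls to the robot, and variables do not carry over. Pictures are saved under pics/ and viewed, at most 10 in all, crops included, and the job is handed in when it is done.

Besides the shell and the picture viewer there is one more tool, called after "Request:" in YAML: its name, and indented under it one key for each argument. jog_arm: Moves the arm, as the interface text tells. Its arguments: {"type":"object","properties":{"steps":{"type":"array","items":{"type":"object","properties":{"delta_pos":{"type":"array","items":{"type":"number"}},"delta_rot":{"type":"array","items":{"type":"number"}}}}},"hand":{"type":"number"},"newtons":{"type":"number"}},"required":["steps"]}

```bash
mkdir -p pics && cat > h.py <<'E'
import numpy as np, cv2
from workcell import observe, grab_frame, get_calibration
def K(c,h=400):
    f=h/2/np.tan(np.radians(c["vertical_fov"])/2); return f
def ray(name,uv,st=None):
    c=get_calibration(name); f=K(c); x=(uv[0]-c["cx"])/f; y=(uv[1]-c["cy"])/f
    if name=="wrist":
        r=np.hypot(x,y); d=np.array([x/r*np.sin(r),y/r*np.sin(r),np.cos(r)]) if r>1e-9 else np.array([0,0,1.])
        T=np.eye(4);T[:3,:3]=np.array(st["orientation"]).reshape(3,3);T[:3,3]=st["ee_pos"]
        T=T@np.array(c["T_tool_cam"]); return T[:3,3],T[:3,:3]@d
    R=cv2.Rodrigues(np.array(c["rvec"],float))[0]; t=np.array(c["tvec"],float).ravel()
    d=R.T@np.array([x,y,1]); return -R.T@t,d/np.linalg.norm(d)
def plane(o,d,z): return o+d*(z-o[2])/d[2]
def tri(rs):
    A=sum(np.eye(3)-np.outer(d,d) for o,d in rs); b=sum((np.eye(3)-np.outer(d,d))@o for o,d in rs)
    p=np.linalg.solve(A,b); return p,[np.linalg.norm(np.cross(p-o,d)) for o,d in rs]
E
python3 - <<'E'
from h import *
s=observe(); print(s["time_s"],s["ee_pos"],s["orientation"],s["contact_force"])
for n in("scene","top"):
    im=grab_frame(n); cv2.imwrite(f"pics/{n}0.png",im)
    print(n,get_calibration(n))
print(get_calibration("wrist"))
E
```

```text
0.0 [0.27618324 0.61541143 0.23963601] [[ 9.12296124e-01 -4.09530803e-01 -5.51558596e-04]
 [-4.09531156e-01 -9.12294846e-01 -1.53210778e-03]
 [ 1.24261264e-04  1.62361642e-03 -9.99998674e-01]] [ 0.79614104 -0.19318793  1.13853385]
scene {'vertical_fov': 49.128463779479354, 'cx': 314.7183841778173, 'cy': 198.4006580719655, 'rvec': array([ 2.08184171, -0.90777697,  0.4422387 ]), 'tvec': array([-0.49044516,  0.27035723,  0.74920108])}
top {'vertical_fov': 48.65360960955403, 'cx': 324.91621658718634, 'cy': 202.42651325902116, 'rvec': array([ 2.16004912, -2.19636817,  0.07510778]), 'tvec': array([-0.09417541,  0.5856489 ,  1.22741457])}
{'vertical_fov': 65.70646984690485, 'cx': 321.15814864805316, 'cy': 206.06455652881095, 'T_tool_cam': array([[-9.76555032e-04, -9.69334718e-01, -2.45742246e-01,
         6.63739106e-02],
       [ 9.99999500e-01, -8.93490525e-04, -4.49508214e-04,
        -9.01174933e-04],
       [ 2.16155549e-04, -2.45742562e-01,  9.69335105e-01,
        -1.42627726e-01],
       [ 0.00000000e+00,  0.00000000e+00,  0.00000000e+00,
         1.00000000e+00]])}
```

View pics/scene0.png

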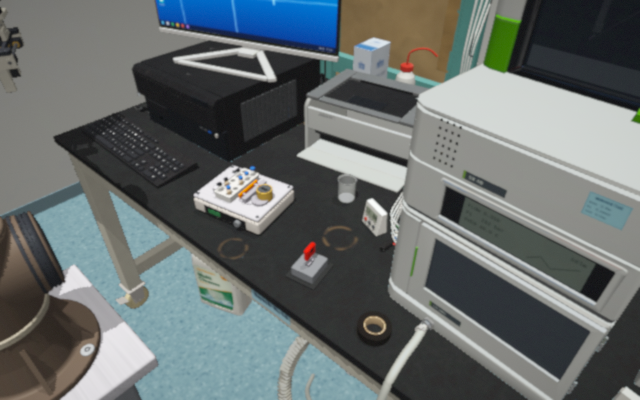

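View pics/top0.png

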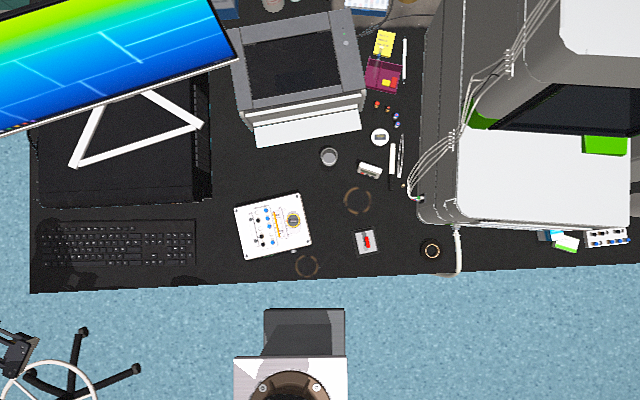

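The scene view shows the red key head at about (310,248) and the brass cam at (264,192). The top view shows the key at (367,241), the cam at (294,219), the shaker at (273,226), and the beaker, timer and tape clear of the path. Next I'll triangulate.

```bash
python3 - <<'E'
from h import *
def red(im,box):
    h=cv2.cvtColor(im,cv2.COLOR_BGR2HSV); m=((h[...,0]<8)|(h[...,0]>172))&(h[...,1]>150)&(h[...,2]>90)
    k=np.zeros_like(m);x0,y0,x1,y1=box;k[y0:y1,x0:x1]=1
    ys,xs=np.nonzero(m&k); return xs.mean(),ys.mean(),len(xs),xs.min(),xs.max(),ys.min(),ys.max()
s=cv2.imread("pics/scene0.png");t=cv2.imread("pics/top0.png")
a=red(s,(290,230,330,270));b=red(t,(350,225,385,258));print(a,b)
print("key",tri([ray("scene",a[:2]),ray("top",b[:2])]))
print("key@.064",plane(*ray("top",b[:2]),.064))
print("cam",tri([ray("scene",(264,192)),ray("top",(294,219.5))]),plane(*ray("top",(294,219.5)),.078))
for n,p in dict(shc=(273,226),tl=(235,210),tr=(299,194),br=(312,246),bl=(249,260)).items(): print(n,plane(*ray("top",p),.05)[:2].round(4))
for n,p in dict(beaker=(329,157),timer=(370,170),tape=(432,250)).items(): print(n,plane(*ray("top",p),.03)[:2].round(3))
print(observe()["joint_pos"])
E
```

```text
(np.float64(309.14179104477614), np.float64(249.70149253731344), 134, np.int64(303), np.int64(315), np.int64(242), np.int64(259)) (np.float64(366.9736842105263), np.float64(242.10526315789474), 38, np.int64(365), np.int64(369), np.int64(237), np.int64(247))
key (array([ 0.4709937 , -0.21677743,  0.05942293]), [np.float64(8.937668142354776e-06), np.float64(8.93766814240831e-06)])
key@.064 [ 0.47105099 -0.21637891  0.064     ]
cam (array([ 0.53356589, -0.01785581,  0.06603164]), [np.float64(0.002503607428837917), np.float64(0.002503607428837762)]) [ 0.53501729 -0.02038929  0.078     ]
shc [0.5192 0.0398]
tl [0.5651 0.1446]
tr [ 0.6064 -0.0328]
br [ 0.4627 -0.0668]
bl [0.4273 0.1063]
beaker [ 0.712 -0.118]
timer [ 0.673 -0.233]
tape [ 0.446 -0.399]
[ 1.43711646e+00  3.59333430e-01  1.11473617e-02 -2.97452432e-04
 -1.22410640e+00 -2.88057963e-01]
```

Request:
jog_arm:
  steps:
    - {"delta_pos": [0.026, 0.024, 0], "delta_rot": [0, 0, -5]}
    - {"delta_pos": [0.052, 0.048, 0], "delta_rot": [0, 0, -10]}
    - {"delta_pos": [0.078, 0.072, 0], "delta_rot": [0, 0, -15]}
    - {"delta_pos": [0.104, 0.096, 0], "delta_rot": [0, 0, -20]}
    - {"delta_pos": [0.13, 0.12, 0], "delta_rot": [0, 0, -24.2]}

```text
time_s: 0.52
ee_pos: [0.346, 0.4513, 0.2401]
orientation: [[1.0, 0.005, -0.0], [0.005, -1.0, -0.001], [-0.0, 0.001, -1.0]]
contact_force: [0.8, -0.4, 0.4]
finger_gap: 0.0873
grip_force: 0.0
```

Request:
jog_arm:
  steps:
    - {"delta_pos": [0.013, 0.032, 0]}
    - {"delta_pos": [0.026, 0.064, 0]}
    - {"delta_pos": [0.039, 0.096, 0]}
    - {"delta_pos": [0.052, 0.128, 0]}
    - {"delta_pos": [0.065, 0.16, 0]}

```text
invalid input
```

Request:
jog_arm:
  steps:
    - {"delta_pos": [0.013, 0.032, 0], "delta_rot": [0, 0, 0]}
    - {"delta_pos": [0.026, 0.064, 0], "delta_rot": [0, 0, 0]}
    - {"delta_pos": [0.039, 0.096, 0], "delta_rot": [0, 0, 0]}
    - {"delta_pos": [0.052, 0.128, 0], "delta_rot": [0, 0, 0]}
    - {"delta_pos": [0.065, 0.16, 0], "delta_rot": [0, 0, 0]}

```text
time_s: 0.93
ee_pos: [0.411, 0.2914, 0.2404]
orientation: [[1.0, 0.001, -0.0], [0.001, -1.0, -0.0], [-0.0, 0.0, -1.0]]
contact_force: [1.2, 0.6, -0.1]
finger_gap: 0.0873
grip_force: 0.0
```

Request:
jog_arm:
  steps:
    - {"delta_pos": [0.013, 0.032, 0.008], "delta_rot": [0, 0, 0]}
    - {"delta_pos": [0.026, 0.064, 0.016], "delta_rot": [0, 0, 0]}
    - {"delta_pos": [0.039, 0.096, 0.024], "delta_rot": [0, 0, 0]}
    - {"delta_pos": [0.052, 0.128, 0.032], "delta_rot": [0, 0, 0]}
    - {"delta_pos": [0.065, 0.16, 0.04], "delta_rot": [0, 0, 0]}

```text
time_s: 1.35
ee_pos: [0.4761, 0.1315, 0.2002]
orientation: [[1.0, 0.001, 0.0], [0.001, -1.0, 0.0], [0.0, -0.0, -1.0]]
contact_force: [1.3, 0.4, 0.8]
finger_gap: 0.0881
grip_force: 0.0
```

Request:
jog_arm:
  steps:
    - {"delta_pos": [0.013, 0.03, 0], "delta_rot": [0, 0, 0]}
    - {"delta_pos": [0.026, 0.06, 0], "delta_rot": [0, 0, 0]}
    - {"delta_pos": [0.039, 0.09, 0], "delta_rot": [0, 0, 0]}
    - {"delta_pos": [0.052, 0.12, 0], "delta_rot": [0, 0, 0]}
    - {"delta_pos": [0.059, 0.15, 0], "delta_rot": [0, 0, 0]}

```text
time_s: 1.77
ee_pos: [0.5359, -0.0184, 0.2003]
orientation: [[1.0, 0.001, -0.0], [0.001, -1.0, -0.0], [-0.0, 0.0, -1.0]]
contact_force: [0.9, -1.0, -0.4]
finger_gap: 0.0876
grip_force: 0.0
```

```bash
python3 - <<'E'
from h import *
s=observe(); print(s["time_s"],s["ee_pos"],s["qd"].max())
im=grab_frame("wrist");s2=observe()
np.save("w1.npy",np.r_[s["ee_pos"],np.ravel(s["orientation"])]);cv2.imwrite("pics/w1.png",im)
E
```

```text
1.7667 [ 0.53590615 -0.01843152  0.20027659] 0.7245990102121331
```

View pics/w1.png

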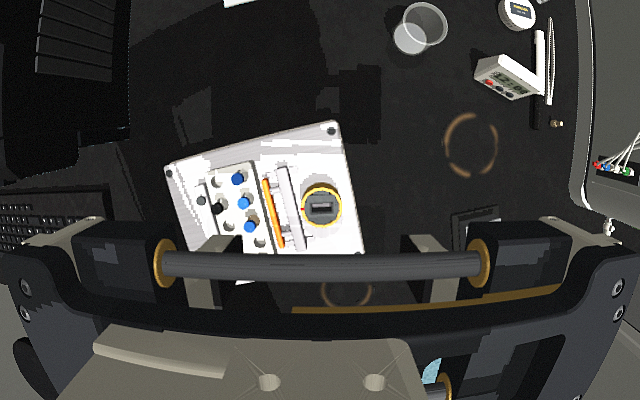

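The wrist view shows the brass cam at (322,206). Its slot runs nearly along the image columns' axis, i.e. about world y. Vial block, orange pad and fence are to the left. I'll take a settled frame and enlarge it.

```bash
python3 - <<'E'
from h import *
grab_frame("wrist");s=observe(); print(s["time_s"],s["ee_pos"],np.abs(s["qd"]).max())
im=grab_frame("wrist");cv2.imwrite("pics/w2.png",im);cv2.imwrite("pics/w2.png",im)
import pickle;pickle.dump({k:s[k] for k in("ee_pos","orientation")},open("w2.pkl","wb"))
cv2.imwrite("pics/w2c.png",cv2.resize(im[150:260,190:380],None,fx=4,fy=4,interpolation=cv2.INTER_NEAREST))
E
```

```text
1.8667 [ 0.53531571 -0.02014596  0.19985681] 0.06878577931548056
```

View pics/w2c.png

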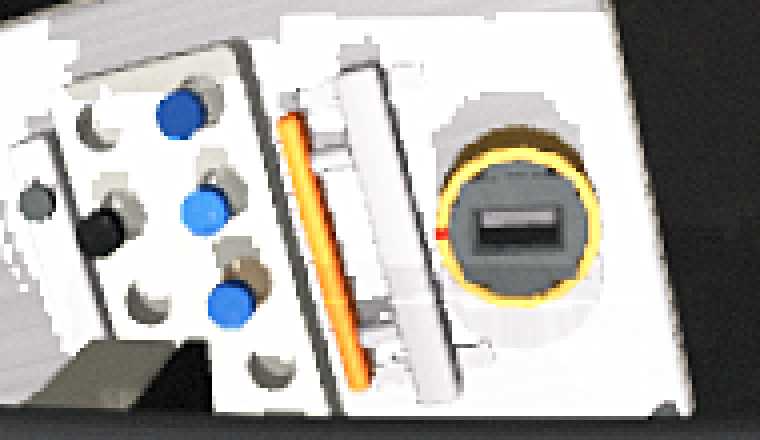

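Request:
jog_arm:
  steps:
    - {"delta_pos": [-0.01, 0.04, 0], "delta_rot": [0, 0, 0]}
    - {"delta_pos": [-0.02, 0.08, 0], "delta_rot": [0, 0, 0]}
    - {"delta_pos": [-0.035, 0.12, 0], "delta_rot": [0, 0, 0]}
    - {"delta_pos": [-0.05, 0.15, 0], "delta_rot": [0, 0, 0]}
    - {"delta_pos": [-0.05, 0.15, 0], "delta_rot": [0, 0, 0]}

```text
time_s: 2.33
ee_pos: [0.4823, -0.1696, 0.2003]
orientation: [[1.0, -0.002, -0.002], [-0.002, -1.0, 0.0], [-0.002, -0.0, -1.0]]
contact_force: [-0.5, 0.6, -0.1]
finger_gap: 0.0878
grip_force: 0.0
```

The crop shows the slot centred near crop (519,228), i.e. about (319.5,206.7) in full-frame pixels. The red dash is at its left end (442,234) and the slot's right end is slightly higher. The yellow ring rim is a clean ellipse to fit.

```bash
python3 - <<'E'
from h import *
import pickle
grab_frame("wrist");s=observe(); im=grab_frame("wrist");cv2.imwrite("pics/w3.png",im)
pickle.dump({k:s[k] for k in("ee_pos","orientation")},open("w3.pkl","wb"))
print(s["time_s"],s["ee_pos"],np.abs(s["qd"]).max())
cv2.imwrite("pics/w3v.png",im)
E
```

```text
2.3833 [ 0.48365656 -0.168234    0.20050882] 0.047249906255050454
```

View pics/w3v.png

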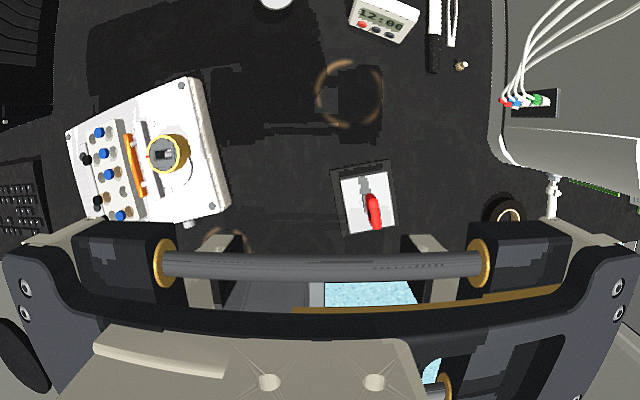

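This frame shows the key head at (373,212) on its light stand (block corners ~(340,178) to (397,227)), the cam rim at (167,153), timer at (385,20) and tape at (508,215). Next are the rim fit and triangulation over both wrist positions.

```bash
python3 - <<'E'
from h import *
import pickle
S={n:pickle.load(open(n+".pkl","rb")) for n in("w2","w3")}
I={n:cv2.imread(f"pics/{n}.png") for n in S}
def mask(im,f,box):
    h=cv2.cvtColor(im,cv2.COLOR_BGR2HSV).astype(int); m=f(h[...,0],h[...,1],h[...,2])
    k=np.zeros(m.shape,bool);x0,y0,x1,y1=box;k[y0:y1,x0:x1]=1;return m&k
C={}
for n,box in(("w2",(295,180,345,232)),("w3",(140,125,195,180))):
    m=mask(I[n],lambda h,s,v:(h>15)&(h<35)&(s>120)&(v>170),box)
    ys,xs=np.nonzero(m); 
    # outer contour on top plane
    P=np.array([plane(*ray("wrist",(x,y),S[n]),.078)[:2] for x,y in zip(xs,ys)])
    A=np.c_[2*P,np.ones(len(P))];c=np.linalg.lstsq(A,(P**2).sum(1),rcond=None)[0]
    r=np.linalg.norm(P-c[:2],axis=1); print(n,"rim",c[:2],r.mean(),r.min(),r.max(),len(P))
    # mean pixel via ellipse
    e=cv2.fitEllipse(np.c_[xs,ys].astype(np.float32));C[n]=e[0];print(e)
    d=mask(I[n],lambda h,s,v:(s<90)&(v<80),box)
    ys,xs=np.nonzero(d);P=np.array([plane(*ray("wrist",(x,y),S[n]),.078)[:2] for x,y in zip(xs,ys)])
    k=np.linalg.norm(P-c[:2],axis=1)<.012;P=P[k];w,V=np.linalg.eigh(np.cov(P.T));print("slot dark",P.mean(0),V[:,1],np.degrees(np.arctan2(V[1,1],V[0,1])),np.sqrt(w*12),k.sum())
    m=mask(I[n],lambda h,s,v:((h<8)|(h>172))&(s>150)&(v>120),box);ys,xs=np.nonzero(m)
    if len(xs):
        p=plane(*ray("wrist",(xs.mean(),ys.mean()),S[n]),.078)[:2]-c[:2];print("dash",p,np.degrees(np.arctan2(p[1],p[0])),len(xs))
print("cam tri",tri([ray("wrist",C[n],S[n]) for n in C]))
for p,q in(((472,207),(566,204)),((475,251),(568,246))):
    a,b=[plane(*ray("wrist",(190+u/4-.5,150+v/4-.5),S["w2"]),.078)[:2] for u,v in(p,q)];print("edge",a,b,np.linalg.norm(a-b),np.degrees(np.arctan2(*(b-a)[::-1])))
m=mask(I["w3"],lambda h,s,v:((h<8)|(h>172))&(s>150)&(v>90),(350,180,400,240))
h=cv2.cvtColor(I["w3"],cv2.COLOR_BGR2HSV)
cv2.imwrite("pics/w3k.png",cv2.resize(I["w3"][150:245,320:410],None,fx=6,fy=6,interpolation=cv2.INTER_NEAREST))
E
```

```text
w2 rim [ 0.53452106 -0.01763356] 0.017015320058071274 0.015113765775857959 0.018602256043721597 209
((318.99102783203125, 206.08309936523438), (37.72933578491211, 38.68369674682617), 83.63772583007812)
slot dark [ 0.53241191 -0.01776989] [-0.0377897   0.99928571] 92.16570591976632 [0.00613584 0.02000897] 126
dash [-0.00155711  0.01678806] 95.29908189524023 6
w3 rim [ 0.53368417 -0.0199459 ] 0.01727569683200787 0.014668275326087535 0.024483679055588153 88
((163.58792114257812, 153.90530395507812), (32.359283447265625, 36.3487548828125), 165.92152404785156)
slot dark [ 0.53371931 -0.016528  ] [0.05644892 0.99840549] 86.76399516509429 [0.00853313 0.01279881] 83
dash [-0.0008928   0.01901847] 92.68772314551559 4
cam tri (array([ 0.5335348 , -0.01761597,  0.07295296]), [np.float64(3.104622974326304e-05), np.float64(3.104622974338442e-05)])
edge [ 0.53921516 -0.00757924] [ 0.53980087 -0.02821013] 0.020639203504010616 -88.37379860566993
edge [ 0.52919358 -0.00809267] [ 0.53025279 -0.02868763] 0.020622182229321193 -87.05583040936712
```

View pics/w3k.png

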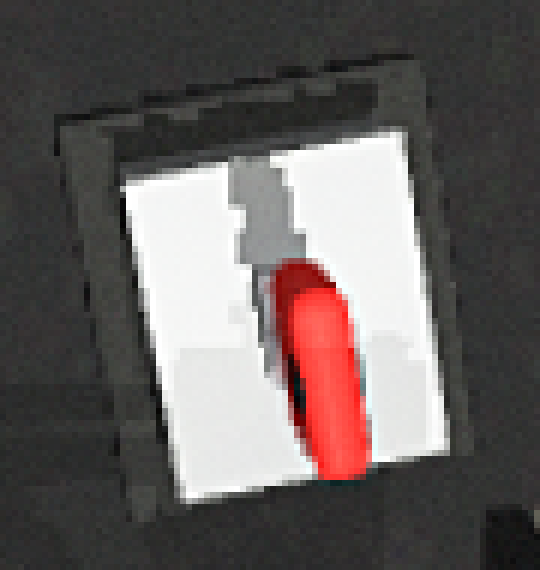

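The crop shows the key head's bright top face from about crop (322,288) to (345,478). The stand's top has corners near (125,183), (405,133), (447,452) and (183,502).

```bash
python3 - <<'E'
from h import *
import pickle
S={n:pickle.load(open(n+".pkl","rb")) for n in("w2","w3")}
def pt(p,z): return plane(*ray("wrist",(320+p[0]/6-.5,150+p[1]/6-.5),S["w3"]),z)
c=[pt(p,.028)[:2] for p in((125,183),(405,133),(447,452),(183,502))]
for i in range(4):
    d=c[(i+1)%4]-c[i];print(c[i].round(4),np.linalg.norm(d).round(4),np.degrees(np.arctan2(d[1],d[0])).round(1))
print("stand",np.mean(c,0))
im=cv2.imread("pics/w3.png");h=cv2.cvtColor(im,cv2.COLOR_BGR2HSV).astype(int)
m=((h[...,0]<8)|(h[...,0]>172))&(h[...,1]>120)&(h[...,2]>205);k=np.zeros(m.shape,bool);k[180:240,350:400]=1
ys,xs=np.nonzero(m&k);P=np.array([plane(*ray("wrist",q,S["w3"]),.074)[:2] for q in zip(xs,ys)])
w,V=np.linalg.eigh(np.cov(P.T));print("head",P.mean(0),np.degrees(np.arctan2(V[1,1],V[0,1])),np.sqrt(w*12),len(P))
rs=[ray("wrist",(xs.mean(),ys.mean()),S["w3"])]
im=cv2.imread("pics/top0.png");h=cv2.cvtColor(im,cv2.COLOR_BGR2HSV).astype(int)
m=((h[...,0]<8)|(h[...,0]>172))&(h[...,1]>130)&(h[...,2]>150);k=np.zeros(m.shape,bool);k[225:258,350:385]=1
ys,xs=np.nonzero(m&k);rs.append(ray("top",(xs.mean(),ys.mean())));print("tri head top",tri(rs),len(xs))
# gap in w2: pad / fence
im=cv2.imread("pics/w2.png");h=cv2.cvtColor(im,cv2.COLOR_BGR2HSV).astype(int)
m=(h[...,0]>8)&(h[...,0]<18)&(h[...,1]>150)&(h[...,2]>180);k=np.zeros(m.shape,bool);k[170:255,250:290]=1
ys,xs=np.nonzero(m&k);P=np.array([plane(*ray("wrist",q,S["w2"]),.0655)[:2] for q in zip(xs,ys)])
w,V=np.linalg.eigh(np.cov(P.T));print("pad",P.mean(0),np.degrees(np.arctan2(V[1,1],V[0,1])),np.sqrt(w*12),len(P))
E
```

```text
[ 0.4981 -0.1873] 0.0496 -79.5
[ 0.5071 -0.2361] 0.059 -169.7
[ 0.4491 -0.2466] 0.049 100.5
[ 0.4401 -0.1985] 0.059 10.9
stand [ 0.47360387 -0.21714652]
head [ 0.47487618 -0.21628193] -168.72909643290535 [0.00850267 0.02965051] 290
tri head top (array([ 0.47134661, -0.21744664,  0.0622268 ]), [np.float64(0.0009673235095579889), np.float64(0.0009673235095579367)]) 38
pad [0.52024654 0.02597022] -169.00062651059463 [0.00618917 0.06828869] 111
```

Stand sizes check out (59 × 49 mm), key yaw is about 10.8°, and the head centre is at z≈0.06. The clamp direction is about 101° and the slot about 92.4°, so the cam starts near 0.15 rad. I'm going down to the key.

Request:
jog_arm:
  steps:
    - {"delta_pos": [-0.005, 0.024, 0.03], "delta_rot": [0, 0, -5.5]}
    - {"delta_pos": [-0.0095, 0.048, 0.06], "delta_rot": [0, 0, -10.9]}
    - {"delta_pos": [-0.0095, 0.048, 0.08], "delta_rot": [0, 0, -10.9]}
    - {"delta_pos": [-0.0095, 0.048, 0.08], "delta_rot": [0, 0, -10.9]}
    - {"delta_pos": [-0.0095, 0.048, 0.08], "delta_rot": [0, 0, -10.9]}
  hand: 0.05

```text
time_s: 2.85
ee_pos: [0.4757, -0.2139, 0.1201]
orientation: [[0.982, 0.19, -0.002], [0.19, -0.982, -0.0], [-0.002, -0.0, -1.0]]
contact_force: [0.1, 0.4, 1.0]
finger_gap: 0.0596
grip_force: 0.0
```

Request:
jog_arm:
  steps:
    - {"delta_pos": [-0.001, 0.0015, 0.02], "delta_rot": [0, 0, 0]}
    - {"delta_pos": [-0.001, 0.0015, 0.03], "delta_rot": [0, 0, 0]}
    - {"delta_pos": [-0.001, 0.0015, 0.03], "delta_rot": [0, 0, 0]}
    - {"delta_pos": [-0.001, 0.0015, 0.03], "delta_rot": [0, 0, 0]}

```text
time_s: 3.18
ee_pos: [0.4756, -0.2159, 0.0913]
orientation: [[0.982, 0.191, 0.0], [0.191, -0.982, -0.0], [0.0, 0.0, -1.0]]
contact_force: [0.8, 0.7, 0.1]
finger_gap: 0.0501
grip_force: 0.0
```

Request:
jog_arm:
  steps:
    - {"delta_pos": [-0.0012, 0.0003, 0.018], "delta_rot": [0, 0, 0]}
    - {"delta_pos": [-0.0012, 0.0003, 0.036], "delta_rot": [0, 0, 0]}
    - {"delta_pos": [-0.0012, 0.0003, 0.036], "delta_rot": [0, 0, 0]}
    - {"delta_pos": [-0.0012, 0.0003, 0.036], "delta_rot": [0, 0, 0]}

```text
time_s: 3.52
ee_pos: [0.4741, -0.2168, 0.0552]
orientation: [[0.982, 0.19, -0.001], [0.19, -0.982, -0.0], [-0.001, 0.0, -1.0]]
contact_force: [0.5, 0.0, 0.9]
finger_gap: 0.0499
grip_force: 0.0
```

Request:
jog_arm:
  steps:
    - {"delta_pos": [0, 0, 0], "delta_rot": [0, 0, 0]}
    - {"delta_pos": [0, 0, 0], "delta_rot": [0, 0, 0]}
    - {"delta_pos": [0, 0, 0], "delta_rot": [0, 0, 0]}
    - {"delta_pos": [0, 0, 0], "delta_rot": [0, 0, 0]}
    - {"delta_pos": [0, 0, 0], "delta_rot": [0, 0, 0]}
  hand: 0.004
  newtons: 12

```text
time_s: 3.93
ee_pos: [0.4742, -0.217, 0.0551]
orientation: [[0.982, 0.19, 0.001], [0.19, -0.982, -0.0], [0.001, 0.0, -1.0]]
contact_force: [-0.8, 0.4, 0.2]
finger_gap: 0.0221
grip_force: 0.0
```

Request:
jog_arm:
  steps:
    - {"delta_pos": [0, 0, 0], "delta_rot": [0, 0, 0]}
    - {"delta_pos": [0, 0, 0], "delta_rot": [0, 0, 0]}
    - {"delta_pos": [0, 0, 0], "delta_rot": [0, 0, 0]}
    - {"delta_pos": [0, 0, 0], "delta_rot": [0, 0, 0]}

```text
time_s: 4.27
ee_pos: [0.474, -0.217, 0.0547]
orientation: [[0.982, 0.19, 0.0], [0.19, -0.982, -0.0], [0.0, 0.0, -1.0]]
contact_force: [-0.4, 0.7, 1.2]
finger_gap: 0.0102
grip_force: 12.0
```

Request:
jog_arm:
  steps:
    - {"delta_pos": [0, 0, 0], "delta_rot": [0, 0, 0]}
    - {"delta_pos": [0, 0, 0], "delta_rot": [0, 0, 0]}
  newtons: 45

```text
time_s: 4.43
ee_pos: [0.474, -0.217, 0.0547]
orientation: [[0.982, 0.19, 0.0], [0.19, -0.982, -0.0], [0.0, 0.0, -1.0]]
contact_force: [-0.1, 0.1, 3.1]
finger_gap: 0.0093
grip_force: 45.0
```

Request:
jog_arm:
  steps:
    - {"delta_pos": [0, 0, -0.02], "delta_rot": [0, 0, 0]}
    - {"delta_pos": [0, 0, -0.05], "delta_rot": [0, 0, 0]}
    - {"delta_pos": [0, 0, -0.09], "delta_rot": [0, 0, 0]}
    - {"delta_pos": [0, 0, -0.13], "delta_rot": [0, 0, 0]}
    - {"delta_pos": [0, 0, -0.145], "delta_rot": [0, 0, 0]}

```text
time_s: 4.85
ee_pos: [0.4759, -0.2176, 0.205]
orientation: [[0.982, 0.19, 0.007], [0.19, -0.982, -0.002], [0.006, 0.003, -1.0]]
contact_force: [1.2, 0.7, -0.4]
finger_gap: 0.0101
grip_force: 45.0
```

Request:
jog_arm:
  steps:
    - {"delta_pos": [0.015, -0.03, 0], "delta_rot": [0, 0, 5]}
    - {"delta_pos": [0.035, -0.066, 0], "delta_rot": [0, 0, 12]}
    - {"delta_pos": [0.055, -0.104, 0], "delta_rot": [0, 0, 19]}
    - {"delta_pos": [0.075, -0.142, 0], "delta_rot": [0, 0, 26]}
    - {"delta_pos": [0.095, -0.18, 0], "delta_rot": [0, 0, 33]}

```text
time_s: 5.27
ee_pos: [0.5276, -0.0386, 0.1995]
orientation: [[0.937, -0.348, -0.0], [-0.348, -0.937, 0.0], [-0.0, -0.0, -1.0]]
contact_force: [1.4, -0.5, -0.7]
finger_gap: 0.0102
grip_force: 45.0
```

Request:
jog_arm:
  steps:
    - {"delta_pos": [0, 0, 0], "delta_rot": [0, 0, 7]}
    - {"delta_pos": [0, 0, 0], "delta_rot": [0, 0, 14]}
    - {"delta_pos": [0, 0, 0], "delta_rot": [0, 0, 21]}
    - {"delta_pos": [0, 0, 0], "delta_rot": [0, 0, 28]}
    - {"delta_pos": [0, 0, 0], "delta_rot": [0, 0, 35]}

```text
time_s: 5.68
ee_pos: [0.5275, -0.0399, 0.1991]
orientation: [[0.569, -0.823, -0.001], [-0.823, -0.569, 0.0], [-0.001, 0.001, -1.0]]
contact_force: [-0.3, 0.2, -0.9]
finger_gap: 0.0097
grip_force: 45.0
```

Request:
jog_arm:
  steps:
    - {"delta_pos": [0, 0, 0], "delta_rot": [0, 0, 7]}
    - {"delta_pos": [0, 0, 0], "delta_rot": [0, 0, 14]}
    - {"delta_pos": [0, 0, 0], "delta_rot": [0, 0, 21]}
    - {"delta_pos": [0, 0, 0], "delta_rot": [0, 0, 28]}
    - {"delta_pos": [0, 0, 0], "delta_rot": [0, 0, 30.6]}

```text
time_s: 6.1
ee_pos: [0.5274, -0.0401, 0.1991]
orientation: [[0.069, -0.998, -0.001], [-0.998, -0.069, 0.0], [-0.0, 0.001, -1.0]]
contact_force: [-0.1, -0.1, -1.3]
finger_gap: 0.0099
grip_force: 45.0
```

```bash
python3 - <<'E'
from h import *
import pickle
grab_frame("wrist");s=observe(); im=grab_frame("wrist");cv2.imwrite("pics/w4.png",im)
pickle.dump({k:s[k] for k in("ee_pos","orientation")},open("w4.pkl","wb"))
R=s["orientation"];print(s["time_s"],s["ee_pos"],np.degrees(np.arctan2(R[1,0],R[0,0])),np.abs(s["qd"]).max(),s["finger_gap"],s["joint_pos"],s["ft_torque"])
cv2.imwrite("pics/w4v.png",cv2.resize(im[130:290,220:420],None,fx=3.7,fy=3.7,interpolation=cv2.INTER_NEAREST))
E
```

```text
6.15 [ 0.52742897 -0.04014035  0.19913829] -86.00310644077277 0.15314026745809217 0.009675426190340168 [ 2.94861398e-01  1.51736716e-01 -3.67997523e-01 -3.71156325e-04
 -1.05183237e+00 -2.24918177e-01] [ 0.06217626 -0.07447096 -0.02820087]
```

View pics/w4v.png

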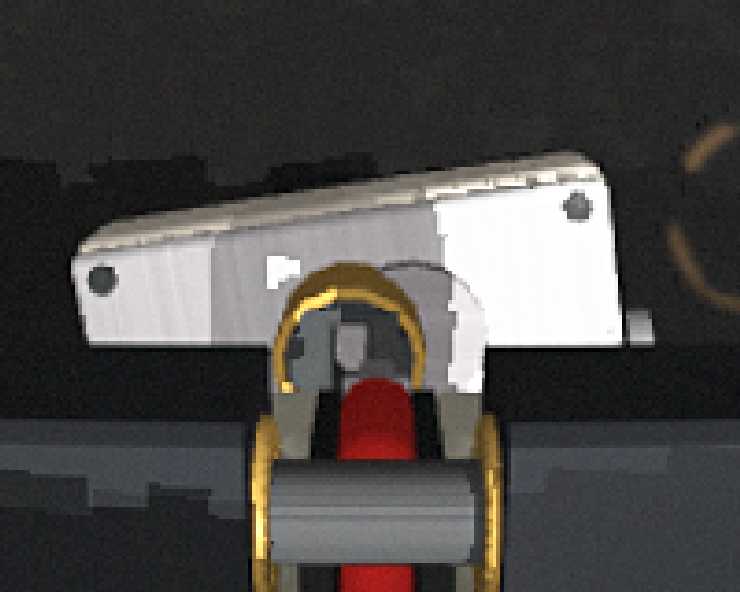

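The crop shows the cam top at about crop (350,350), half hidden by the red key head and gripper. I'll step back along tool −x for a clear view of the slot at this yaw.

Request:
jog_arm:
  steps:
    - {"delta_pos": [-0.018, -0.007, 0], "delta_rot": [0, 0, 1.6]}
    - {"delta_pos": [-0.035, -0.007, 0], "delta_rot": [0, 0, 1.6]}
    - {"delta_pos": [-0.035, -0.007, 0], "delta_rot": [0, 0, 1.6]}
    - {"delta_pos": [-0.035, -0.007, 0], "delta_rot": [0, 0, 1.6]}

```text
time_s: 6.53
ee_pos: [0.5319, -0.0042, 0.1993]
orientation: [[0.052, -0.999, -0.001], [-0.999, -0.052, -0.0], [0.0, 0.001, -1.0]]
contact_force: [0.7, 0.1, -0.4]
finger_gap: 0.0097
grip_force: 45.0
```

```bash
python3 - <<'E'
from h import *
import pickle
grab_frame("wrist");s=observe(); im=grab_frame("wrist");cv2.imwrite("pics/w5.png",im)
S={k:s[k] for k in("ee_pos","orientation")};pickle.dump(S,open("w5.pkl","wb"))
R=s["orientation"];print(s["time_s"],s["ee_pos"],np.degrees(np.arctan2(R[1,0],R[0,0])),np.abs(s["qd"]).max())
h=cv2.cvtColor(im,cv2.COLOR_BGR2HSV).astype(int)
box=np.zeros(im.shape[:2],bool);box[150:240,290:350]=1
m=(h[...,0]>15)&(h[...,0]<35)&(h[...,1]>120)&(h[...,2]>170)&box
ys,xs=np.nonzero(m);P=np.array([plane(*ray("wrist",q,S),.078)[:2] for q in zip(xs,ys)])
c=np.linalg.lstsq(np.c_[2*P,np.ones(len(P))],(P**2).sum(1),rcond=None)[0]
for _ in range(3):
    r=np.linalg.norm(P-c[:2],axis=1);k=abs(r-np.median(r))<.002;c=np.linalg.lstsq(np.c_[2*P[k],np.ones(k.sum())],(P[k]**2).sum(1),rcond=None)[0]
print("rim",c[:2],r[k].mean(),k.sum(),len(k),xs.min(),xs.max(),ys.min(),ys.max())
cv2.imwrite("pics/w5v.png",cv2.resize(im[150:250,260:380],None,fx=6,fy=6,interpolation=cv2.INTER_NEAREST))
E
```

```text
6.5833 [ 0.53188636 -0.00462463  0.19935763] -87.08557733596886 0.012000359486902031
rim [ 0.53359807 -0.01849333] 0.017507428672958156 129 141 300 349 168 233
```

View pics/w5v.png

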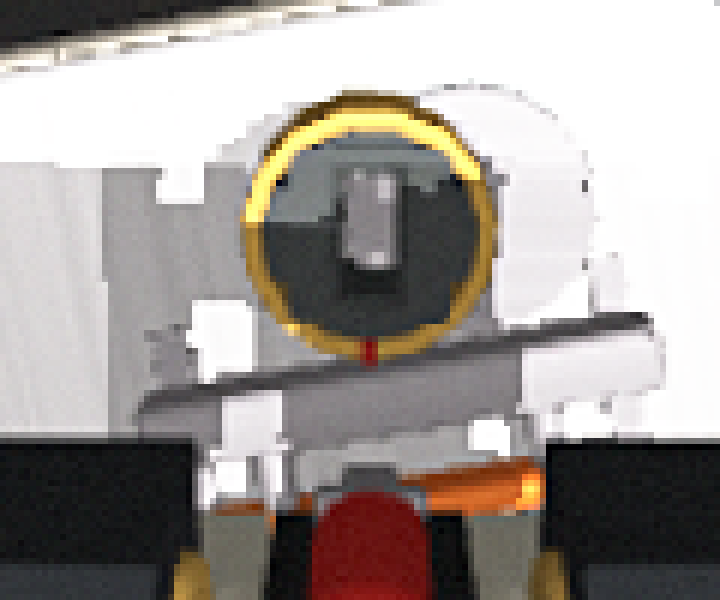

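The crop shows a clean rim, centred near crop (371,229) or full-frame (321.3,187.7). The slot is vertical in the image and its dash is at the bottom, so tool and slot yaw already agree within about 1°. Combining it with the yaw 0 view gives the camera bias.

```bash
python3 - <<'E'
from h import *
import pickle
S={n:pickle.load(open(n+".pkl","rb")) for n in("w2","w5")}
m={}
for n,p in(("w2",(319.1,206.3)),("w5",(321.3,187.7))): m[n]=plane(*ray("wrist",p,S[n]),.078);print(n,m[n])
R={n:np.array(S[n]["orientation"])[:2,:2] for n in S}
A=np.block([[np.eye(2),R[n]] for n in S]) if 0 else np.vstack([np.hstack([np.eye(2),R[n]]) for n in S])
x=np.linalg.solve(A,np.r_[m["w2"][:2],m["w5"][:2]]);print("cam",x[:2],"bias tool",x[2:])
print("tri",tri([ray("wrist",(319.1,206.3),S["w2"]),ray("wrist",(321.3,187.7),S["w5"])]))
s=observe();T=np.array(s["orientation"]);print("delta tool to cam",T.T@(np.r_[x[:2],s["ee_pos"][2]]-s["ee_pos"]),s["ee_pos"])
E
```

```text
w2 [ 0.53305999 -0.01735728  0.078     ]
w5 [ 0.53349203 -0.01925439  0.078     ]
cam [ 0.53227471 -0.01853387] bias tool [ 0.00078148 -0.00117911]
tri (array([ 0.532944  , -0.01803325,  0.07538069]), [np.float64(0.0008778197579386194), np.float64(0.0008778197579386807)])
delta tool to cam [1.36146097e-02 3.00349188e-04 1.56750564e-06] [ 0.53189417 -0.00492126  0.19939799]
```

Request:
jog_arm:
  steps:
    - {"delta_pos": [0.0138, 0, 0.02], "delta_rot": [0, 0, 0]}
    - {"delta_pos": [0.0138, 0, 0.05], "delta_rot": [0, 0, 0]}
    - {"delta_pos": [0.0138, 0, 0.07], "delta_rot": [0, 0, 0]}
    - {"delta_pos": [0.0138, 0, 0.07], "delta_rot": [0, 0, 0]}
    - {"delta_pos": [0.0138, 0, 0.07], "delta_rot": [0, 0, 0]}

```text
time_s: 7.05
ee_pos: [0.5323, -0.0193, 0.1292]
orientation: [[0.049, -0.999, -0.002], [-0.999, -0.049, -0.001], [0.001, 0.002, -1.0]]
contact_force: [0.1, -0.4, 0.6]
finger_gap: 0.0096
grip_force: 45.0
```

```bash
python3 - <<'E'
from h import *
s=observe();R=s["orientation"];print(s["time_s"],s["ee_pos"],np.degrees(np.arctan2(R[1,0],R[0,0])),s["contact_force"],s["ft_torque"])
im=grab_frame("scene");a=im[165:220,225:305]
im=grab_frame("top");b=im[190:245,255:335]
cv2.imwrite("pics/st.png",np.vstack([cv2.resize(i,None,fx=5,fy=5,interpolation=cv2.INTER_CUBIC) for i in(a,b)]))
E
```

```text
7.05 [ 0.53234626 -0.01925084  0.12917747] -87.21230233391641 [ 0.06269911 -0.44170892  0.6275855 ] [ 0.06416472 -0.10347194 -0.02448015]
```

View pics/st.png

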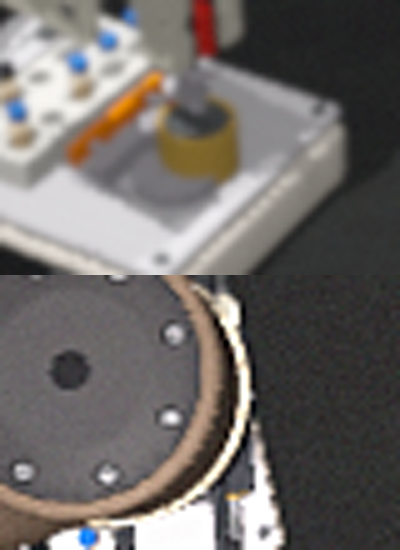

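The top half shows the blade right over the slot of the brass cylinder; the lower view is blocked by the arm. I'm lowering it while watching the force.

Request:
jog_arm:
  steps:
    - {"delta_pos": [-0.0005, 0, 0.004], "delta_rot": [0, 0, 0]}
    - {"delta_pos": [-0.0005, 0, 0.008], "delta_rot": [0, 0, 0]}
    - {"delta_pos": [-0.0005, 0, 0.011], "delta_rot": [0, 0, 0]}
    - {"delta_pos": [-0.0005, 0, 0.013], "delta_rot": [0, 0, 0]}
    - {"delta_pos": [-0.0005, 0, 0.013], "delta_rot": [0, 0, 0]}

```text
time_s: 7.57
ee_pos: [0.5337, -0.0186, 0.1183]
orientation: [[0.05, -0.999, 0.002], [-0.999, -0.05, -0.001], [0.001, -0.002, -1.0]]
contact_force: [1.1, -5.3, -2.2]
finger_gap: 0.0101
grip_force: 45.0
```

Request:
jog_arm:
  steps:
    - {"delta_pos": [0.001, -0.0005, 0], "delta_rot": [0, 0, 0]}
    - {"delta_pos": [0.001, -0.0005, 0.001], "delta_rot": [0, 0, 0]}
    - {"delta_pos": [0.001, -0.0005, 0.002], "delta_rot": [0, 0, 0]}
    - {"delta_pos": [0.001, -0.0005, 0.002], "delta_rot": [0, 0, 0]}

```text
time_s: 7.9
ee_pos: [0.5333, -0.0196, 0.1147]
orientation: [[0.049, -0.999, 0.0], [-0.999, -0.049, -0.001], [0.001, -0.0, -1.0]]
contact_force: [0.2, -5.1, 0.9]
finger_gap: 0.0097
grip_force: 45.0
```

```bash
python3 - <<'E'
from h import *
s=observe();print(s["time_s"],s["ee_pos"],s["contact_force"],s["ft_torque"],s["orientation"][0])
E
```

```text
7.9 [ 0.53334854 -0.019624    0.11467895] [ 0.17559125 -5.14432762  0.88628463] [-2.25741628 -0.27457343  0.03434099] [ 4.87778543e-02 -9.98809650e-01  6.16377321e-05]
```

Request:
jog_arm:
  steps:
    - {"delta_pos": [0.001, 0, 0.003], "delta_rot": [0, 0, 0]}
    - {"delta_pos": [0.001, 0, 0.005], "delta_rot": [0, 0, 0]}
    - {"delta_pos": [0.001, 0, 0.007], "delta_rot": [0, 0, 0]}
    - {"delta_pos": [0.001, 0, 0.007], "delta_rot": [0, 0, 0]}

```text
time_s: 8.23
ee_pos: [0.5331, -0.02, 0.1069]
orientation: [[0.048, -0.999, -0.001], [-0.999, -0.048, -0.0], [0.0, 0.001, -1.0]]
contact_force: [0.8, -2.0, -2.3]
finger_gap: 0.0096
grip_force: 45.0
```

```bash
python3 - <<'E'
from h import *
s=observe();print(s["time_s"],s["ee_pos"],s["contact_force"],s["ft_torque"],s["orientation"][0])
E
```

```text
8.2333 [ 0.53306822 -0.01997173  0.10690291] [ 0.76298622 -2.0462948  -2.3334515 ] [-0.72680076 -0.20977604 -0.00262463] [ 4.84454171e-02 -9.98825535e-01 -7.70089670e-04]
```

Going in smoothly. The last ~7 mm, pressing lightly at the end.

Request:
jog_arm:
  steps:
    - {"delta_pos": [0.0003, 0, 0.002], "delta_rot": [0, 0, 0]}
    - {"delta_pos": [0.0003, 0, 0.004], "delta_rot": [0, 0, 0]}
    - {"delta_pos": [0.0003, 0, 0.006], "delta_rot": [0, 0, 0]}
    - {"delta_pos": [0.0003, 0, 0.007], "delta_rot": [0, 0, 0]}
    - {"delta_pos": [0.0003, 0, 0.007], "delta_rot": [0, 0, 0]}

```text
time_s: 8.65
ee_pos: [0.5338, -0.0201, 0.1042]
orientation: [[0.05, -0.999, 0.002], [-0.999, -0.05, -0.0], [0.0, -0.002, -1.0]]
contact_force: [-14.7, 2.4, 36.5]
finger_gap: 0.0097
grip_force: 45.0
```

```bash
python3 - <<'E'
from h import *
s=observe();print(s["time_s"],s["ee_pos"],s["contact_force"],s["ft_torque"],s["orientation"][0])
E
```

```text
8.65 [ 0.53381232 -0.02011879  0.10417417] [-14.68909483   2.37842352  36.49198279] [0.95207161 5.36269128 0.04936673] [ 0.05023603 -0.99873548  0.0019474 ]
```

Resistance comes 3.5 mm early, with a sideways force of −15 N in x. I'm backing off slightly, giving way in −x, and pressing again.

Request:
jog_arm:
  steps:
    - {"delta_pos": [0, 0.0005, -0.005], "delta_rot": [0, 0, 0]}
    - {"delta_pos": [0, 0.001, -0.005], "delta_rot": [0, 0, 0]}
    - {"delta_pos": [0, 0.001, -0.005], "delta_rot": [0, 0, 0]}
  newtons: 60

```text
time_s: 8.9
ee_pos: [0.5324, -0.0201, 0.1056]
orientation: [[0.048, -0.999, 0.001], [-0.999, -0.048, 0.001], [-0.0, -0.001, -1.0]]
contact_force: [-0.0, 0.1, -0.9]
finger_gap: 0.0096
grip_force: 60.0
```

```bash
python3 - <<'E'
from h import *
s=observe();print(s["time_s"],s["ee_pos"],s["contact_force"],s["ft_torque"],s["orientation"][0])
E
```

```text
8.9 [ 0.5324427  -0.02010454  0.10558499] [-0.01567354  0.07258287 -0.92306168] [-0.06624636 -0.00742532  0.02532111] [ 4.84992762e-02 -9.98822950e-01  7.31285654e-04]
```

Request:
jog_arm:
  steps:
    - {"delta_pos": [0, 0, 0.0015], "delta_rot": [0, 0, 0]}
    - {"delta_pos": [0, 0, 0.003], "delta_rot": [0, 0, 0]}
    - {"delta_pos": [0, 0, 0.003], "delta_rot": [0, 0, 0]}

```text
time_s: 9.15
ee_pos: [0.5327, -0.0202, 0.1044]
orientation: [[0.05, -0.999, 0.001], [-0.999, -0.05, -0.0], [0.0, -0.001, -1.0]]
contact_force: [-9.5, 1.2, 25.0]
finger_gap: 0.0096
grip_force: 60.0
```

```bash
python3 - <<'E'
from h import *
s=observe();print(s["time_s"],s["ee_pos"],s["contact_force"],s["ft_torque"],s["orientation"][0])
E
```

```text
9.15 [ 0.5326985  -0.0201911   0.10435649] [-9.54061253  1.22830136 24.9617056 ] [ 0.95630214  3.53366126 -0.03604128] [ 4.96232643e-02 -9.98767793e-01  6.53974486e-04]
```

The stop is firm and repeats at z=0.1043. The stand's apparent size (59 mm when cast at z=0.028) fits a top at 0.024 better. That puts the head 4 mm lower in the stand and makes 0.1044 the home height. I'm easing the pressure and checking that z stays there through a small first turn.

Request:
jog_arm:
  steps:
    - {"delta_pos": [0, 0.0003, -0.001], "delta_rot": [0, 0, 0]}
    - {"delta_pos": [0, 0.0003, -0.001], "delta_rot": [0, 0, 3]}
    - {"delta_pos": [0, 0.0003, -0.001], "delta_rot": [0, 0, 6]}
    - {"delta_pos": [0, 0.0003, -0.001], "delta_rot": [0, 0, 9]}
    - {"delta_pos": [0, 0.0003, -0.001], "delta_rot": [0, 0, 12]}

```text
time_s: 9.57
ee_pos: [0.5324, -0.0202, 0.1045]
orientation: [[-0.162, -0.987, 0.0], [-0.987, 0.162, -0.0], [0.0, -0.0, -1.0]]
contact_force: [-6.1, 1.3, 17.1]
finger_gap: 0.0098
grip_force: 60.0
```

```bash
cat > st.py <<'E'
from h import *
s=observe();R=s["orientation"];print(s["time_s"],s["ee_pos"],"yaw",np.degrees(np.arctan2(R[1,0],R[0,0])),"F",s["contact_force"].round(1),"T",s["ft_torque"].round(2),"Ftool",(R.T@s["contact_force"]).round(1),s["finger_gap"])
E
python3 st.py
```

```text
9.5667 [ 0.53238083 -0.02023682  0.10446973] yaw -99.3095676275803 F [-6.1  1.3 17.1] T [0.64 2.21 0.14] Ftool [ -0.2   6.3 -17.1] 0.009764411487599045
```

z holds at the stop under a turn, so the shoulder is seated. Nothing else in the geometry can stop it there. Continuing clockwise.

Request:
jog_arm:
  steps:
    - {"delta_pos": [0, 0.0003, -0.0006], "delta_rot": [0, 0, 4]}
    - {"delta_pos": [0, 0.0003, -0.0006], "delta_rot": [0, 0, 8]}
    - {"delta_pos": [0, 0.0003, -0.0006], "delta_rot": [0, 0, 12]}
    - {"delta_pos": [0, 0.0003, -0.0006], "delta_rot": [0, 0, 16]}
    - {"delta_pos": [0, 0.0003, -0.0006], "delta_rot": [0, 0, 20]}

```text
time_s: 9.98
ee_pos: [0.5318, -0.0201, 0.1045]
orientation: [[-0.49, -0.871, -0.0], [-0.871, 0.49, -0.0], [0.0, 0.0, -1.0]]
contact_force: [-5.1, 3.3, 13.6]
finger_gap: 0.0099
grip_force: 60.0
```

```bash
python3 st.py
```

```text
9.9833 [ 0.53175721 -0.02006215  0.10454479] yaw -119.37223248600814 F [-5.1  3.3 13.6] T [1.04 1.97 0.23] Ftool [ -0.3   6.1 -13.6] 0.009877804292756845
```

Request:
jog_arm:
  steps:
    - {"delta_pos": [0, 0.0004, -0.0004], "delta_rot": [0, 0, 4]}
    - {"delta_pos": [0, 0.0004, -0.0004], "delta_rot": [0, 0, 8]}
    - {"delta_pos": [0, 0.0004, -0.0004], "delta_rot": [0, 0, 12]}
    - {"delta_pos": [0, 0.0004, -0.0004], "delta_rot": [0, 0, 16]}
    - {"delta_pos": [0, 0.0004, -0.0004], "delta_rot": [0, 0, 16]}

```text
time_s: 10.4
ee_pos: [0.5313, -0.0197, 0.1046]
orientation: [[-0.713, -0.702, -0.0], [-0.702, 0.713, 0.0], [0.0, 0.0, -1.0]]
contact_force: [-3.4, 1.4, 8.6]
finger_gap: 0.0093
grip_force: 60.0
```

```bash
python3 st.py
```

```text
10.4 [ 0.53132025 -0.01969543  0.1045604 ] yaw -135.4393278314178 F [-3.4  1.4  8.6] T [1.   1.35 0.14] Ftool [ 1.5  3.4 -8.6] 0.009284647167796254
```

Request:
jog_arm:
  steps:
    - {"delta_pos": [0, 0.0003, -0.0004], "delta_rot": [0, 0, 0]}
    - {"delta_pos": [0, 0.0003, -0.0004], "delta_rot": [0, 0, 0]}
    - {"delta_pos": [0, 0.0003, -0.0004], "delta_rot": [0, 0, 0]}
    - {"delta_pos": [0, 0.0003, -0.0004], "delta_rot": [0, 0, 0]}
  hand: 0.05

```text
time_s: 10.73
ee_pos: [0.5311, -0.0199, 0.1045]
orientation: [[-0.71, -0.704, -0.001], [-0.704, 0.71, -0.0], [0.001, 0.0, -1.0]]
contact_force: [0.0, 0.3, -0.1]
finger_gap: 0.0306
grip_force: 0.0
```

Request:
jog_arm:
  steps:
    - {"delta_pos": [0, 0, -0.01], "delta_rot": [0, 0, 0]}
    - {"delta_pos": [0, 0, -0.04], "delta_rot": [0, 0, 0]}
    - {"delta_pos": [0, 0, -0.075], "delta_rot": [0, 0, 0]}
    - {"delta_pos": [0, 0, -0.1], "delta_rot": [0, 0, 0]}
    - {"delta_pos": [0, 0, -0.1], "delta_rot": [0, 0, 0]}

```text
time_s: 11.15
ee_pos: [0.5342, -0.0196, 0.2115]
orientation: [[-0.709, -0.705, 0.009], [-0.705, 0.709, 0.001], [-0.007, -0.006, -1.0]]
contact_force: [1.5, -0.2, 0.4]
finger_gap: 0.0497
grip_force: 0.0
```

```bash
python3 st.py
```

```text
11.15 [ 0.53421146 -0.01962836  0.21147868] yaw -135.1591214171193 F [ 1.5 -0.2  0.4] T [ 0.12 -0.27  0.06] Ftool [-1.  -1.2 -0.4] 0.04974366538681292
```

Request:
jog_arm:
  steps:
    - {"delta_pos": [-0.02, 0.005, 0.003], "delta_rot": [0, 0, 6.8]}
    - {"delta_pos": [-0.04, 0.01, 0.006], "delta_rot": [0, 0, 13.6]}
    - {"delta_pos": [-0.057, 0.0136, 0.01], "delta_rot": [0, 0, 20.4]}
    - {"delta_pos": [-0.057, 0.0136, 0.01], "delta_rot": [0, 0, 27.2]}
    - {"delta_pos": [-0.057, 0.0136, 0.01], "delta_rot": [0, 0, 34]}

```text
time_s: 11.57
ee_pos: [0.5624, 0.0307, 0.195]
orientation: [[-0.983, -0.182, -0.0], [-0.182, 0.983, -0.0], [0.0, -0.0, -1.0]]
contact_force: [0.3, 1.6, 0.9]
finger_gap: 0.0499
grip_force: 0.0
```

```bash
python3 - <<'E'
from h import *
import pickle
grab_frame("wrist");grab_frame("wrist");s=observe(); im=grab_frame("wrist");cv2.imwrite("pics/w6.png",im)
S={k:s[k] for k in("ee_pos","orientation")};pickle.dump(S,open("w6.pkl","wb"))
R=s["orientation"];print(s["time_s"],s["ee_pos"],np.degrees(np.arctan2(R[1,0],R[0,0])),np.abs(s["qd"]).max())
h=cv2.cvtColor(im,cv2.COLOR_BGR2HSV).astype(int)
for nm,m in(("orange",(h[...,0]>8)&(h[...,0]<18)&(h[...,1]>150)&(h[...,2]>150)),("red",((h[...,0]<8)|(h[...,0]>172))&(h[...,1]>150)&(h[...,2]>90))):
    n,l,st,c=cv2.connectedComponentsWithStats(m.astype(np.uint8));print(nm,[(tuple(st[i]),c[i].round(1)) for i in range(1,n) if st[i,4]>15])
# clamp-aligned ortho sample: rectified view on z=.0655, u along clamp dir, 0.5mm/px
a=np.radians(101.2);ux=np.array([np.cos(a),np.sin(a)]);uy=np.array([np.sin(a),-np.cos(a)])
c0=np.array([.5327,-.0186]);f=K(get_calibration("wrist"));cal=get_calibration("wrist")
T=np.eye(4);T[:3,:3]=R;T[:3,3]=s["ee_pos"];Ti=np.linalg.inv(T@np.array(cal["T_tool_cam"]))
U,V=np.meshgrid(np.arange(-.03,.13,.0004),np.arange(-.07,.07,.0004))
def rect(im,Ti,z):
    P=c0+U[...,None]*ux+V[...,None]*uy;Q=np.concatenate([P,np.full(U.shape+(1,),z),np.ones(U.shape+(1,))],-1)@Ti.T
    rho=np.hypot(Q[...,0],Q[...,1]);k=f*np.arctan2(rho,Q[...,2])/np.maximum(rho,1e-9)
    return cv2.remap(im,(Q[...,0]*k+cal["cx"]).astype(np.float32),(Q[...,1]*k+cal["cy"]).astype(np.float32),cv2.INTER_LINEAR)
r6=rect(im,Ti,.0655)
S2=pickle.load(open("w2.pkl","rb"));T=np.eye(4);T[:3,:3]=S2["orientation"];T[:3,3]=S2["ee_pos"]
r2=rect(cv2.imread("pics/w2.png"),np.linalg.inv(T@np.array(cal["T_tool_cam"])),.0655)
cv2.imwrite("pics/r.png",cv2.resize(np.vstack([r2[30:320],r6[30:320]]),None,fx=1.3,fy=1.03*1.0))
cv2.imwrite("pics/r.png",np.vstack([r2[30:320],r6[30:320]]))
print(r2.shape)
E
```

```text
11.6667 [0.56214342 0.03013274 0.19526656] -169.31463140933204 0.17187288519238408
orange [((np.int32(332), np.int32(120), np.int32(8), np.int32(77), np.int32(449)), array([335.7, 155.9]))]
red [((np.int32(250), np.int32(148), np.int32(33), np.int32(39), np.int32(630)), array([265.8, 167.3])), ((np.int32(20), np.int32(165), np.int32(7), np.int32(8), np.int32(32)), array([ 22.7, 168.5]))]
(350, 400, 3)
```

View pics/r.png

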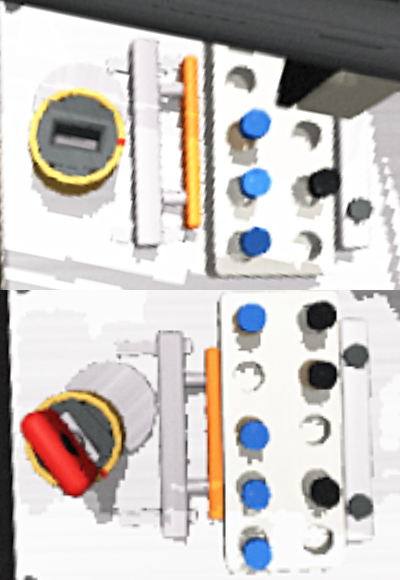

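The rectified pair (0.4 mm per px) shows the situation before on top and now below. The pad front moved from u≈201 to 223, the block now spans 223 to 343 and meets the fence at 343, and the jaw moved about 27 px. That puts the pad about 2 mm in. I'll check the seating height with a second wrist position, then add the rest of the turn.

Request:
jog_arm:
  steps:
    - {"delta_pos": [0, -0.03, 0], "delta_rot": [0, 0, 0]}
    - {"delta_pos": [0, -0.06, 0], "delta_rot": [0, 0, 0]}
    - {"delta_pos": [0, -0.09, 0], "delta_rot": [0, 0, 0]}
    - {"delta_pos": [0, -0.09, 0], "delta_rot": [0, 0, 0]}
    - {"delta_pos": [0, -0.09, 0], "delta_rot": [0, 0, 0]}

```text
time_s: 12.13
ee_pos: [0.5789, -0.0601, 0.1951]
orientation: [[-0.982, -0.188, 0.0], [-0.188, 0.982, -0.0], [-0.0, -0.0, -1.0]]
contact_force: [-0.6, -0.7, -0.7]
finger_gap: 0.0502
grip_force: 0.0
```

```bash
python3 - <<'E'
from h import *
import pickle
grab_frame("wrist");s=observe(); im=grab_frame("wrist");cv2.imwrite("pics/w7.png",im)
pickle.dump({k:s[k] for k in("ee_pos","orientation")},open("w7.pkl","wb"));print(s["time_s"],s["ee_pos"],abs(s["qd"]).max())
R={};C={}
for n in("w6","w7"):
    S=pickle.load(open(n+".pkl","rb"));im=cv2.imread(f"pics/{n}.png");h=cv2.cvtColor(im,cv2.COLOR_BGR2HSV).astype(int)
    m=((h[...,0]<8)|(h[...,0]>172))&(h[...,1]>130)&(h[...,2]>90)
    nn,l,st,c=cv2.connectedComponentsWithStats(m.astype(np.uint8));i=1+np.argmax(st[1:,4]);v=h[...,2][l==i]
    print(n,st[i],c[i],np.percentile(v,[10,30,50,70,90]))
    t,_=cv2.threshold(v.astype(np.uint8),0,255,cv2.THRESH_OTSU);ys,xs=np.nonzero((l==i)&(h[...,2]>t))
    rr=cv2.minAreaRect(np.c_[xs,ys].astype(np.float32));print(t,len(xs),xs.mean(),ys.mean(),rr)
    R[n]=ray("wrist",(xs.mean(),ys.mean()),S)
    P=np.array([plane(*ray("wrist",q,S),.120)[:2] for q in zip(xs,ys)]);w,V=np.linalg.eigh(np.cov(P.T));print("head@.12",P.mean(0),np.degrees(np.arctan2(V[1,1],V[0,1])),np.sqrt(w*12))
    # yellow rim
    x,y=c[i];b=np.zeros(m.shape,bool);b[int(y)-45:int(y)+45,int(x)-45:int(x)+45]=1
    ys,xs=np.nonzero((h[...,0]>15)&(h[...,0]<35)&(h[...,1]>120)&(h[...,2]>170)&b)
    e=cv2.fitEllipse(np.c_[xs,ys].astype(np.float32));print("rim",e,len(xs));C[n]=ray("wrist",e[0],S)
print("head",tri(list(R.values())));print("rim",tri(list(C.values())))
E
```

```text
12.1833 [ 0.57880158 -0.05920034  0.19514791] 0.0266696006819118
w6 [249 148  34  39 636] [265.73899371 167.22484277] [106.  175.5 226.  240.  248. ]
172.0 446 263.7847533632287 168.08744394618833 ((263.88958740234375, 168.0867462158203), (41.562538146972656, 11.738609313964844), 51.8427734375)
head@.12 [ 0.5328122  -0.01679438] 47.10299885800247 [0.00810165 0.0287526 ]
rim ((272.14385986328125, 161.9662322998047), (39.678348541259766, 40.315338134765625), 159.73190307617188) 237
w7 [370 149  33  39 544] [386.58823529 167.19669118] [134. 216. 238. 245. 248.]
185.0 436 388.098623853211 168.37614678899084 ((388.2692565917969, 168.6538543701172), (40.77046203613281, 11.371353149414062), 56.30992889404297)
head@.12 [ 0.53303105 -0.01856328] 47.34371823505098 [0.00794074 0.02912447]
rim ((377.8666076660156, 162.59603881835938), (39.37577438354492, 40.46022415161133), 173.54151916503906) 290
head (array([ 0.53344685, -0.01752811,  0.11546795]), [np.float64(7.368949038392947e-05), np.float64(7.368949038406588e-05)])
rim (array([ 0.53355728, -0.01772205,  0.07458339]), [np.float64(0.00010305297192599485), np.float64(0.0001030529719261863)])
```

Head top minus rim is 40.9 mm against the 42 mm expected when seated, and both lie on the same axis. So the key is fully home and upright. I'm re-gripping for the remaining ~6°.

Request:
jog_arm:
  steps:
    - {"delta_pos": [0.015, 0.018, 0], "delta_rot": [0, 0, -7]}
    - {"delta_pos": [0.03, 0.036, 0], "delta_rot": [0, 0, -14]}
    - {"delta_pos": [0.039, 0.0477, 0], "delta_rot": [0, 0, -21]}
    - {"delta_pos": [0.039, 0.0477, 0], "delta_rot": [0, 0, -28]}
    - {"delta_pos": [0.039, 0.0477, 0], "delta_rot": [0, 0, -34.7]}

```text
time_s: 12.65
ee_pos: [0.531, -0.0174, 0.1956]
orientation: [[-0.694, -0.72, 0.001], [-0.72, 0.694, 0.0], [-0.001, -0.0, -1.0]]
contact_force: [0.4, -0.6, -0.3]
finger_gap: 0.05
grip_force: 0.0
```

Request:
jog_arm:
  steps:
    - {"delta_pos": [0, 0, 0], "delta_rot": [0, 0, 0]}
    - {"delta_pos": [0, 0, 0], "delta_rot": [0, 0, 0]}

```text
time_s: 12.82
ee_pos: [0.5316, -0.0181, 0.1953]
orientation: [[-0.702, -0.712, 0.001], [-0.712, 0.702, 0.0], [-0.001, -0.0, -1.0]]
contact_force: [0.7, -0.2, 0.7]
finger_gap: 0.05
grip_force: 0.0
```

Request:
jog_arm:
  steps:
    - {"delta_pos": [0.0014, -0.001, 0.03], "delta_rot": [0, 0, 0]}
    - {"delta_pos": [0.0014, -0.001, 0.06], "delta_rot": [0, 0, 0]}
    - {"delta_pos": [0.0014, -0.001, 0.08], "delta_rot": [0, 0, 0]}
    - {"delta_pos": [0.0014, -0.001, 0.09], "delta_rot": [0, 0, 0]}
    - {"delta_pos": [0.0014, -0.001, 0.09], "delta_rot": [0, 0, 0]}

```text
time_s: 13.23
ee_pos: [0.5301, -0.0208, 0.1028]
orientation: [[-0.703, -0.711, -0.004], [-0.711, 0.703, -0.001], [0.004, 0.002, -1.0]]
contact_force: [-0.1, 0.2, 0.1]
finger_gap: 0.0499
grip_force: 0.0
```

Request:
jog_arm:
  steps:
    - {"delta_pos": [0, 0, 0], "delta_rot": [0, 0, 0]}
    - {"delta_pos": [0, 0, 0], "delta_rot": [0, 0, 0]}
    - {"delta_pos": [0, 0, 0], "delta_rot": [0, 0, 0]}
    - {"delta_pos": [0, 0, 0], "delta_rot": [0, 0, 0]}
    - {"delta_pos": [0, 0, 0], "delta_rot": [0, 0, 0]}
  hand: 0.004
  newtons: 20

```text
time_s: 13.65
ee_pos: [0.5319, -0.0205, 0.1059]
orientation: [[-0.701, -0.713, 0.002], [-0.713, 0.701, 0.001], [-0.002, -0.001, -1.0]]
contact_force: [0.1, -0.1, 0.2]
finger_gap: 0.022
grip_force: 0.0
```

Request:
jog_arm:
  steps:
    - {"delta_pos": [0, 0, 0], "delta_rot": [0, 0, 0]}
    - {"delta_pos": [0, 0, 0], "delta_rot": [0, 0, 0]}
    - {"delta_pos": [0, 0, 0], "delta_rot": [0, 0, 0]}
    - {"delta_pos": [0, 0, 0], "delta_rot": [0, 0, 0]}

```text
time_s: 13.98
ee_pos: [0.5313, -0.0203, 0.1053]
orientation: [[-0.701, -0.713, -0.0], [-0.713, 0.701, 0.0], [-0.0, 0.0, -1.0]]
contact_force: [-4.1, 3.7, 6.7]
finger_gap: 0.0102
grip_force: 19.9
```

```bash
python3 st.py
```

```text
13.9833 [ 0.53126259 -0.02028882  0.10527738] yaw -134.5138346192623 F [-4.1  3.7  6.7] T [1.68 1.29 0.05] Ftool [ 0.2  5.5 -6.7] 0.010198559074035937
```

Request:
jog_arm:
  steps:
    - {"delta_pos": [0, 0.0003, 0], "delta_rot": [0, 0, 0]}
    - {"delta_pos": [0, 0.0003, 0], "delta_rot": [0, 0, 2.5]}
    - {"delta_pos": [0, 0.0003, 0], "delta_rot": [0, 0, 5]}
    - {"delta_pos": [0, 0.0003, 0], "delta_rot": [0, 0, 7]}
    - {"delta_pos": [0, 0.0003, 0], "delta_rot": [0, 0, 7]}
  newtons: 60

```text
time_s: 14.4
ee_pos: [0.531, -0.02, 0.1053]
orientation: [[-0.784, -0.621, -0.0], [-0.621, 0.784, 0.0], [-0.0, 0.0, -1.0]]
contact_force: [-3.3, 4.8, 6.1]
finger_gap: 0.0098
grip_force: 59.9
```

```bash
python3 st.py
```

```text
14.4 [ 0.53097556 -0.01996585  0.10526627] yaw -141.6229114995386 F [-3.3  4.8  6.1] T [1.95 1.48 0.18] Ftool [-0.3  5.8 -6.1] 0.00978933452663384
```

Request:
jog_arm:
  steps:
    - {"delta_pos": [0, 0, 0], "delta_rot": [0, 0, 0]}
    - {"delta_pos": [0, 0, 0], "delta_rot": [0, 0, 0]}
    - {"delta_pos": [0, 0, 0], "delta_rot": [0, 0, 0]}
    - {"delta_pos": [0, 0, 0], "delta_rot": [0, 0, 0]}
  hand: 0.05

```text
time_s: 14.73
ee_pos: [0.5312, -0.0206, 0.1048]
orientation: [[-0.783, -0.622, -0.0], [-0.622, 0.783, -0.0], [0.0, -0.0, -1.0]]
contact_force: [0.3, -0.4, -0.0]
finger_gap: 0.031
grip_force: 0.0
```

Request:
jog_arm:
  steps:
    - {"delta_pos": [0, 0, -0.01], "delta_rot": [0, 0, 0]}
    - {"delta_pos": [0, 0, -0.04], "delta_rot": [0, 0, 0]}
    - {"delta_pos": [0, 0, -0.07], "delta_rot": [0, 0, 0]}
    - {"delta_pos": [0, 0, -0.09], "delta_rot": [0, 0, 0]}
    - {"delta_pos": [0, 0, -0.09], "delta_rot": [0, 0, 0]}

```text
time_s: 15.15
ee_pos: [0.5338, -0.0202, 0.2005]
orientation: [[-0.782, -0.623, 0.008], [-0.623, 0.782, 0.001], [-0.007, -0.004, -1.0]]
contact_force: [1.0, -0.8, -0.1]
finger_gap: 0.0498
grip_force: 0.0
```

Request:
jog_arm:
  steps:
    - {"delta_pos": [-0.02, 0.006, 0], "delta_rot": [0, 0, 5.6]}
    - {"delta_pos": [-0.04, 0.012, 0], "delta_rot": [0, 0, 11.2]}
    - {"delta_pos": [-0.055, 0.018, 0], "delta_rot": [0, 0, 16.8]}
    - {"delta_pos": [-0.055, 0.018, 0], "delta_rot": [0, 0, 22.4]}
    - {"delta_pos": [-0.055, 0.018, 0], "delta_rot": [0, 0, 27.8]}

```text
time_s: 15.57
ee_pos: [0.5634, 0.0286, 0.195]
orientation: [[-0.983, -0.181, -0.0], [-0.181, 0.983, -0.0], [0.0, -0.0, -1.0]]
contact_force: [0.4, 0.1, 0.6]
finger_gap: 0.0499
grip_force: 0.0
```

```bash
python3 - <<'E'
from h import *
import pickle
grab_frame("wrist");grab_frame("wrist");s=observe();im=grab_frame("wrist");cv2.imwrite("pics/w8.png",im)
pickle.dump({k:s[k] for k in("ee_pos","orientation")},open("w8.pkl","wb"));print(s["time_s"],s["ee_pos"],abs(s["qd"]).max())
cal=get_calibration("wrist");f=K(cal);a=np.radians(101.2);ux=np.array([np.cos(a),np.sin(a)]);uy=np.array([np.sin(a),-np.cos(a)]);c0=np.array([.5327,-.0186])
U,V=np.meshgrid(np.arange(-.03,.13,.0002),np.arange(-.07,.07,.0004))
def rect(n,z=.0655):
    S=pickle.load(open(n+".pkl","rb"));T=np.eye(4);T[:3,:3]=S["orientation"];T[:3,3]=S["ee_pos"];Ti=np.linalg.inv(T@np.array(cal["T_tool_cam"]))
    P=c0+U[...,None]*ux+V[...,None]*uy;Q=np.concatenate([P,np.full(U.shape+(1,),z),np.ones(U.shape+(1,))],-1)@Ti.T
    rho=np.hypot(Q[...,0],Q[...,1]);k=f*np.arctan2(rho,Q[...,2])/np.maximum(rho,1e-9)
    return cv2.remap(cv2.imread(f"pics/{n}.png"),(Q[...,0]*k+cal["cx"]).astype(np.float32),(Q[...,1]*k+cal["cy"]).astype(np.float32),cv2.INTER_LINEAR)
for n in("w2","w6","w8"):
    r=rect(n);h=cv2.cvtColor(r,cv2.COLOR_BGR2HSV).astype(int)
    o=(h[...,0]>8)&(h[...,0]<18)&(h[...,1]>150)&(h[...,2]>150);ys,xs=np.nonzero(o);k=(U[0,xs]>.03)&(U[0,xs]<.07)
    rows=slice(60,240);g=cv2.cvtColor(r,cv2.COLOR_BGR2GRAY).astype(float)
    pu=[U[0,xs[k&(ys==y)]] for y in range(110,200)];pu=[p for p in pu if len(p)>3]
    print(n,"orange mm",np.median([p.min() for p in pu])*1e3,np.median([p.max() for p in pu])*1e3,"mean v",g[0,0])
    # bar edges: per-row gradient extremes, u 20..48 mm
    G=cv2.GaussianBlur(g,(5,5),0)[145:165].mean(0)  # clear rows
    G2=np.median(g[120:190],0);d=np.gradient(G2);kk=np.nonzero((U[0]>.02)&(U[0]<.09))[0]
    top=sorted(kk,key=lambda i:-abs(d[i]));sel=[]
    for i in top:
        if all(abs(i-j)>6 for j in sel): sel.append(i)
        if len(sel)>=8:break
    print(sorted([(round(U[0,i]*1e3,1),round(d[i],1)) for i in sel]))
    if n!="w2":
        m=((h[...,0]<8)|(h[...,0]>172))&(h[...,1]>130)&(h[...,2]>185);ys,xs=np.nonzero(m);P=np.c_[U[0,xs],V[ys,0]];w,E=np.linalg.eigh(np.cov(P.T));print("key ang vs clamp",np.degrees(np.arctan2(E[1,1],E[0,1]))%180)
    prof=G2[::5][(U[0][::5]>.03)&(U[0][::5]<.06)];print(prof.astype(int))
E
```

```text
15.6667 [0.56299217 0.02800343 0.19503785] 0.13448508241132917
w2 orange mm 43.599999999999554 48.39999999999953 mean v 77.0
[(np.float64(22.0), np.float64(-27.0)), (np.float64(23.6), np.float64(23.0)), (np.float64(41.4), np.float64(-22.2)), (np.float64(44.0), np.float64(16.2)), (np.float64(51.6), np.float64(-24.0)), (np.float64(55.2), np.float64(25.2)), (np.float64(62.8), np.float64(-15.5)), (np.float64(73.0), np.float64(15.2))]
[237 237 223 229 251 253 252 252 253 254 234 145  70 118 187 211 206 188
 202 243 234 129  85  85 154 248 255 255 254 254]
w6 orange mm 52.99999999999949 57.99999999999947 mean v 31.0
[(np.float64(33.4), np.float64(-14.0)), (np.float64(43.6), np.float64(-14.2)), (np.float64(45.0), np.float64(34.2)), (np.float64(52.6), np.float64(-13.8)), (np.float64(57.2), np.float64(-9.2)), (np.float64(59.0), np.float64(26.2)), (np.float64(71.2), np.float64(-13.8)), (np.float64(74.4), np.float64(10.2))]
key ang vs clamp 53.11478108527212
[200 217 201 162 204 209 211 211 210 209 209 208 184 125 185 243 239 238
 238 239 239 201 141 161 179 180 166 135 188 251]
w8 orange mm 52.59999999999951 58.09999999999947 mean v 31.0
[(np.float64(33.2), np.float64(15.0)), (np.float64(34.6), np.float64(-9.0)), (np.float64(44.2), np.float64(-10.0)), (np.float64(46.4), np.float64(18.2)), (np.float64(52.4), np.float64(-23.5)), (np.float64(58.4), np.float64(28.5)), (np.float64(59.8), np.float64(8.8)), (np.float64(74.6), np.float64(18.5))]
key ang vs clamp 58.000638350236244
[210 202 188 216 169 190 211 210 211 210 208 208 213 191 147 188 245 239
 239 240 240 197 116 164 177 179 173  82 193 249]
```

The jaw advanced another 1.3 mm while the orange pad stayed put against the clamped block. The estimates put the pad at about 3–4 mm, well inside 1.2–5.8 mm. The key is released and the arm is clear, so I'm handing in.

```bash
python3 -c "
from workcell import finish_job
print(finish_job())"
```

```text
the job is handed in; nothing more can be done
None
```

The job is handed in, with no verdict returned: the key stands fully home in the cam cylinder and is released, the vial block is clamped against the fence, the orange pad is pushed back an estimated 3–4 mm of its 7 mm travel, and nothing I did went near the beaker, timer or tape.

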